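# Hold the recessed reset button of the tripped controller in with a screwdriver

## Task

Two slim grey controller units stand on the table and the one with the red light bar has tripped: take the red-handled screwdriver from its grey rest, reach its blade through the yellow-ringed hole in that unit's front and push the blue reset button inside well in, without ramming it. Keep it in for at least two seconds and finish while still holding it in with the screwdriver in the gripper. Do not press the button of the unit with the green light bar, and leave the bottle, the plug gauge and the roll of tape as they stand.

Things in the scene. Friction and masses are not known exactly. Their poses are not given: they have to be found in the camera images.
- tripped_unit: Controller unit with the RED light bar, fixed: grey upright box 62 wide, 85 deep, 211 mm high with the bar; foot plate and white terminal block (top 60 mm above the table) stand 10 mm out in front. Origin under the middle of the front face, on the table; x points level into the unit (the way the button is pushed), y to the left of someone facing the front, z up.
- tripped_unit_hole (a point): Centre of the mouth of the round hole, 16 mm in diameter with a raised yellow ring round it, in the tripped unit's front face, 155 mm above the table; axes as the unit's. The hole runs straight in along x. The round blue reset button, 12 mm in diameter, fills its middle with its face 22 mm inside the mouth.
- tripped_unit_reset (a joint): Travel of the tripped unit's reset button in m: 0 out, 0.008 fully in. A spring pushes it back out, with 2 N at the start and 6 N fully in. It counts as pressed beyond 0.005.
- healthy_unit: The other controller unit, of the same shape and with the same hole and button but with a GREEN light bar, beside the first (either may be on the left). Its button must not be pressed. Origin and axes as for the tripped unit.
- healthy_unit_reset (a joint): Travel of the healthy unit's reset button, as for the other one; must stay at 0.
- tool_rest: Low grey rest, fixed: base plate 70 x 185 x 10 mm and two 46 mm wide uprights with open-topped notches in which the screwdriver lies level, its axis 85 mm above the table. Origin on the table within 5 mm of under the grip point; y as the screwdriver's, z up. Uprights at y = -100 (10 thick, 94 high) and +46 mm (12 thick, 83 high). Lift straight up 15 mm or more to clear them.
- screwdriver: Screwdriver, 216 mm long, 86 g: round red and black handle, 28 mm in diameter, 100 mm long; steel shaft 5 mm in diameter. Loose. Origin at mid-length, 14 mm below its axis as it lies; y runs along its axis towards the handle's end, -y towards the tip. The handle spans y = 8 to 108 mm, the tip is at y = -108 mm.
- screwdriver_grip (a point): Point on the screwdriver's axis in the middle of the free part of the handle, between the rest's uprights, where it is best gripped; 158 mm from the tip.
- screwdriver_tip (a point): The tip of the screwdriver's blade, on its axis.
- locker_bottle: Small red bottle with a black nozzle, 25 mm in diameter, 86 mm high, standing on the table. Bystander. Origin at the centre of its underside.
- plug_gauge: Metal plug gauge with a black grip, 24 mm in diameter, 83 mm high, standing on the table. Bystander. Origin at the centre of its underside.
- tape_roll: Roll of blue tape, 78 mm in diameter, 19 mm high, lying on the table. Bystander. Origin at the centre of its underside.

How it is judged (in metres and radians):
On the way, in this order (a step that is already met when the one before it is completed fails the run):
1. the screwdriver is held by the gripper, lifted clear of its rest (contact force between the fingers and screwdriver above 2 N and contact force between screwdriver and tool_rest below 0.1 N and height (world z) of screwdriver above 0.095 m), for 0.2 s.
2. the screwdriver's tip, reached through the hole, keeps the tripped unit's reset button pressed for two seconds (value of joint tripped_unit_reset above 0.005 m and contact force between screwdriver and tripped_unit above 1 N and x of screwdriver_tip in the frame of tripped_unit above 0.02 m and distance between screwdriver_tip and tripped_unit_hole below 0.045 m and contact force between the fingers and screwdriver above 2 N and contact force between screwdriver and tool_rest below 0.1 N), for 2 s.
At the end, for the whole second after the job is handed in: The tripped unit's button is in by over 5 of its 8 mm, pushed (over 1 N) by the screwdriver, its tip 20 mm or more inside the front face and within 45 mm of the hole's mouth. The fingers still hold the screwdriver (over 2 N), off its rest. The healthy unit's button is out (under 2 mm) (all of step 2 and value of joint healthy_unit_reset below 0.002 m); the arm keeps its last pose, push and grip.
It fails at once if the button of the unit with the green light bar is pressed (over 2 mm) (value of joint healthy_unit_reset above 0.002 m).
It fails at once if the screwdriver is rammed against the tripped unit (over 40 N) (contact force between screwdriver and tripped_unit above 40 N).
It fails at once if the bottle, plug gauge or tape roll is moved by more than 30 mm or one of them is tipped over (distance of any of locker_bottle, plug_gauge, tape_roll from where it was at the start of the episode above 0.03 m or angle between any of locker_bottle, plug_gauge, tape_roll's own z axis and vertical above 0.6 rad).
It also fails if it takes over 45 s, if anything falls off the work surface, if the arm or the gripper's body presses on something with over 40 N, if the wrist force passes 120 N, or if a joint passes its speed limit or range.

## Robot

A 6-joint arm with a two-finger parallel gripper is mounted at the origin on a cart in front of the work surface, level with it; the furniture and walls round the work are solid. World frame = base frame: x ahead of the robot, y to its left, z up, the work surface at z = 0. Lengths are in m, angles in degrees, forces in N, time in s.
With the tool pointing down it reaches from about 0.375 to 0.9 m from the base axis. Payload 3.1 kg.
Tool frame: the origin (TCP) lies midway between the tips of the shut fingers; the grasp point (between the pads) lies behind it (grip_depth is the z of the grasp point in the tool frame, in m); z points along the fingers, y is the line along which they close (so a half turn about z gives the same grasp; the last joint's range is limited). The gripper opens to 87 mm and grips with 3 to 60 N. Pads are 19 mm wide; open, the fingers measure 117 mm over their backs; the gripper's body (75 mm by 190 mm) begins 51 mm behind the grasp point.
Start: joints at [63.226, 30.224, 82.088, -0, 67.689, -10.227], TCP at [0.178, 0.599, 0.223] pointing down, gripper open.
Joint ranges: [-176.69, 176.69], [-43.24, 126.21], [12.49, 139.97], [-82, 262], [0, 151.66], [-163.58, 163.58]. Speed limits (degrees/s): [159.86, 159.86, 180, 180, 180, 180].

## Interface

Orientations are given as a 3x3 rotation matrix whose columns are the frame's x, y, z axes.
In Python, from station import read_state, camera, camera_info, hand_in, grip_depth gives the robot as it stands.
- The arm moves only by the tool drive_tool, never from a script. Its argument "deltas" is a list of rows, each a list of 4 numbers: the shift along the tool's x, y, z in units of 25 mm (1.0 is 25 mm), then the turn about the tool's z in rad. A call has 1 to 10 rows; each row shifts and turns the commanded pose from where the row before left it, along the tool's axes as they then stand; what a row does not reach is not made up. A row lasts 1/12 s, in which the tool goes at most 41.7 mm and 7.16 degrees, less where a joint would pass 70% of its speed; a pose out of reach is approached as far as the arm can. A call is refused whole if a number of a shift passes 1 or a number of a turn 0.125, either way. A call with a gripper value outside its range is refused whole. "jaw" is the finger opening in mm, from 0 to 87, set as the call begins (left out, the last holds). The fingers move at their own pace and stop on an object; "force" is the grip in N (left out, the last holds). Time passes only in rows, so rows that do not move let the fingers close. It gives the time, the measured TCP pose, the force, the opening and the grip force at its end, in the units of the state.
- read_state(): the state, without advancing time (a new reading comes with each control period).
- camera(name): name is "side" or "top" or "wrist"; returns the picture (420x560x3 uint8, red, green, blue); there is no depth.
- camera_info(name): a dict with "fx", "fy", "cx", "cy" (pixels), "extrinsics" (4x4, takes a point from world to camera coordinates). Camera axes: x right, y down, z forward; pixel columns grow to the right and rows downward; lengths in m; the calibration is good to about 2 mm. A picture is of the moment at which its call begins: read the wrist's pose just before it. camera_info takes no time and is no camera call; for the wrist camera it gives the pose at the moment of the call.
- hand_in(): hands the job in; it is judged then, once.
The state is a dict: "clock": time; "joint_pos": joint angles; "joint_velocities": joint speeds; "joint_torque": joint torques, N m; "ee_pos": TCP position; "eef_rot": TCP orientation; "contact_force": force on the tool from outside, world axes, zero at the start; "ft_torque": the same for the moment, N m; "opening": finger opening in m; "gripper_force": force on a finger pad.
Only numpy, scipy, OpenCV 4.12 (cv2) and the standard library are available. Lean on these libraries where they do the work, as an engineer would, in place of code of your own. Each camera call takes 0.05 s, during which the arm holds its last target. There are 200 camera calls.

## Working session

There is one attempt and no reset: what is moved stays moved. The work goes in short steps, Python scripts to look and compute and a tool call to move; the robot and the scene stay as the last step left them, time stands still between calls to the robot, and variables do not carry over. Pictures are saved under pics/ and viewed, at most 11 in all, crops included, and the job is handed in when it is done.

Besides the shell and the picture viewer there is one more tool, called after ">>>" in YAML: its name, and indented under it one key for each argument. drive_tool: Moves the arm, as the interface text tells. Its arguments: {"type":"object","properties":{"deltas":{"type":"array","items":{"type":"array","items":{"type":"number"}}},"jaw":{"type":"number"},"force":{"type":"number"}},"required":["deltas"]}

```bash
mkdir -p pics; python3 - <<'E'
from station import *
import cv2,numpy as np
s=read_state();print(s['clock'],s['ee_pos'],s['eef_rot'],grip_depth if not callable(grip_depth) else grip_depth())
for n in ['side','top','wrist']:
    i=camera_info(n);print(n,i['fx'],i['fy'],i['cx'],i['cy']);print(np.round(i['extrinsics'],4).tolist())
    cv2.imwrite(f'pics/{n}0.png',camera(n)[:,:,::-1])
E
```

```text
0.0 [0.17763007 0.59847101 0.22156906] [[-9.58598374e-01  2.84759913e-01 -9.74735772e-04]
 [ 2.84761325e-01  9.58596486e-01 -1.94010255e-03]
 [ 3.81914853e-04 -2.13734620e-03 -9.99997643e-01]] -0.0187
side 450.2219392265634 450.2219392265634 279.9580458220997 214.68064310943305
[[0.8662, -0.4991, 0.0229, -0.5303], [-0.235, -0.4474, -0.8629, 0.2284], [0.4409, 0.7421, -0.5048, 0.99], [0.0, 0.0, 0.0, 1.0]]
top 529.0584063845703 529.0584063845703 287.65623642892393 207.40815325529223
[[0.0141, -0.9999, 0.0014, -0.0657], [-0.9887, -0.0142, -0.1493, 0.6148], [0.1493, 0.0008, -0.9888, 1.7214], [0.0, 0.0, 0.0, 1.0]]
wrist 312.8153390205455 312.8153390205455 280.4926889823132 208.09789226804145
[[0.2841, 0.9588, -0.0008, -0.6251], [0.9282, -0.2748, 0.2507, -0.0302], [0.2402, -0.072, -0.9681, 0.3897], [0.0, 0.0, 0.0, 1.0]]
```

View pics/side0.png

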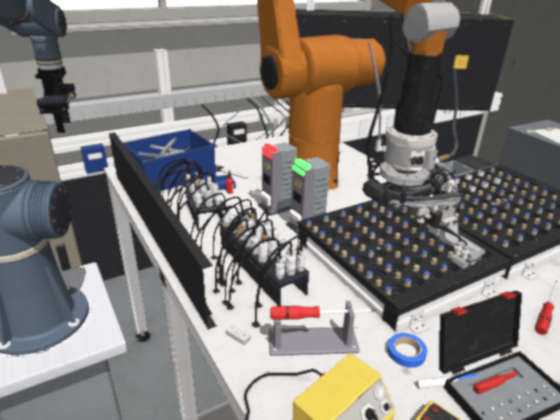

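View pics/top0.png

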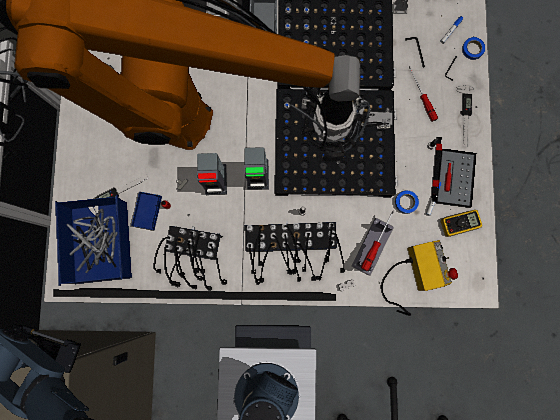

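```bash
python3 - <<'E'
from station import *
import cv2,numpy as np
for n in ['side','top','wrist']:
    E=np.array(camera_info(n)['extrinsics']);print(n,-E[:3,:3].T@E[:3,3])
a=cv2.imread('pics/side0.png');b=cv2.imread('pics/top0.png')
r=lambda im,x,y,w,h,k:cv2.resize(im[y:y+h,x:x+w],None,fx=k,fy=k,interpolation=cv2.INTER_CUBIC)
o=np.vstack([np.hstack([r(a,245,135,100,75,4),r(a,260,285,100,75,4)]),np.hstack([r(b,180,140,100,75,4),r(b,335,200,100,75,4)])])
cv2.imwrite('pics/c1.png',o)
E
```

```text
side [ 0.07653719 -0.89718165  0.70896273]
top [ 0.35177481 -0.05828457  1.7940147 ]
wrist [0.11201615 0.61911512 0.38440518]
```

View pics/c1.png

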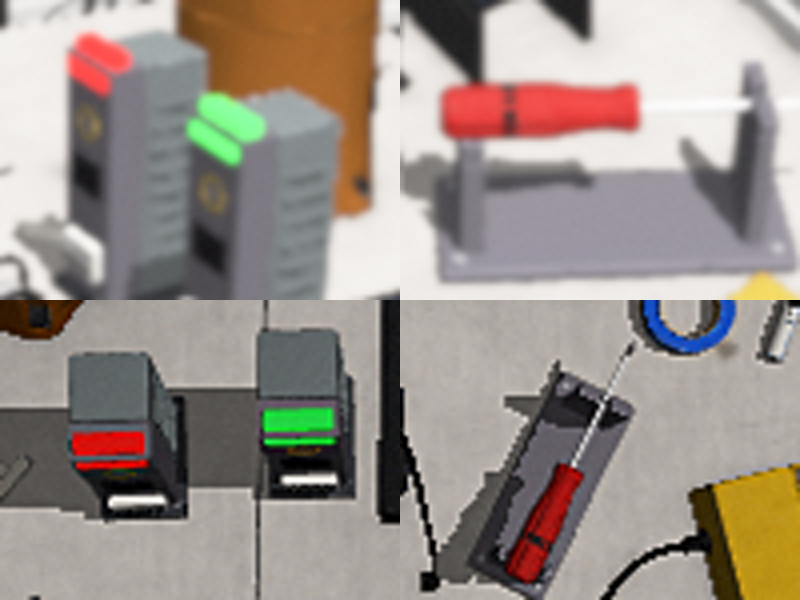

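```bash
cat > h.py <<'E'
from station import *
import cv2,numpy as np
def ray(n,u,v,z,i=None):
    i=i or camera_info(n);E=np.array(i['extrinsics']);R=E[:3,:3];c=-R.T@E[:3,3]
    d=R.T@np.array([(u-i['cx'])/i['fx'],(v-i['cy'])/i['fy'],1]);return c+d*(z-c[2])/d[2]
def proj(n,p,i=None):
    i=i or camera_info(n);E=np.array(i['extrinsics']);q=E[:3,:3]@np.array(p)+E[:3,3]
    return np.array([i['fx']*q[0]/q[2]+i['cx'],i['fy']*q[1]/q[2]+i['cy']])
E
python3 - <<'E'
from h import *
np.set_printoptions(precision=4,suppress=True)
for n,u,v,z,l in [('top',365.5,268.3,.085,'end'),('top',393,211.3,.085,'tip'),('top',377.5,242,.085,'hfront'),('side',270.75,312.5,.085,'end'),('side',319.5,311.5,.085,'hf'),
 ('side',267,166.25,.155,'redring'),('top',210.5,183.75,.155,'redring'),('side',298.3,183.2,.155,'greenring'),('top',256,181.5,.155,'greenring'),
 ('top',405,201,.01,'tape'),('top',302,211,.04,'plug'),('top',165,204,.05,'bottle'),('top',336,295,.05,'panelend'),('top',337,230,.08,'rackR'),('top',247,232,.08,'rackL2'),('top',222,240,.08,'rack1R')]:
    print(l,n,ray(n,u,v,z))
# red bar front bottom/top edges: side crop
for l,u,v in [('rb l',70,430+0),('rb l',72,455),('rb r',147,455),('gb l',264,432),('gb r',335,432),('gb topr',333,408),('r back l',70,355),('r back r',150,355)]:
    print(l,ray('top',180+u/4,140+(v-300)/4,.205))
E
```

```text
end top [ 0.4156 -0.3097  0.085 ]
tip top [ 0.6019 -0.401   0.085 ]
hfront top [ 0.5008 -0.3492  0.085 ]
end side [ 0.4117 -0.3071  0.085 ]
hf side [ 0.4993 -0.3515  0.085 ]
redring side [0.6689 0.1829 0.155 ]
redring top [0.6712 0.1874 0.155 ]
greenring side [0.6918 0.0433 0.155 ]
greenring top [0.6805 0.0441 0.155 ]
tape top [ 0.6491 -0.4576  0.01  ]
plug top [ 0.6051 -0.1051  0.04  ]
bottle top [0.6207 0.3524 0.05  ]
panelend top [ 0.3292 -0.2182  0.05  ]
rackR top [ 0.5385 -0.2186  0.08  ]
rackL2 top [0.5278 0.0742 0.08  ]
rack1R top [0.5006 0.1546 0.08  ]
rb l [0.696 0.221 0.205]
rb l [0.6765 0.2187 0.205 ]
rb r [0.6773 0.1613 0.205 ]
gb l [0.6966 0.0722 0.205 ]
gb r [0.6974 0.0178 0.205 ]
gb topr [0.7162 0.0197 0.205 ]
r back l [0.7551 0.2233 0.205 ]
r back r [0.756  0.1617 0.205 ]
```

View pics/wrist0.png

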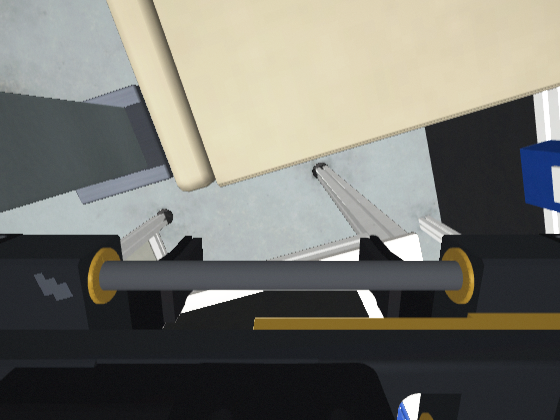

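>>> drive_tool:
  deltas:
    - [-1,-0.5,-1,0]
    - [-1,-0.5,-1,0]
    - [-1,-0.5,-1,0]
    - [-1,-0.5,-1,0]
    - [-1,-0.5,0,0]
    - [-1,-0.5,0,0]
    - [-1,-0.5,0,0]
    - [-1,-0.5,0,0]
    - [-1,-0.5,0,0]
    - [-1,-0.5,0,0]
  jaw: 87

```text
clock: 0.98
ee_pos: [0.3826, 0.4068, 0.3223]
eef_rot: [[-0.959, 0.285, -0.001], [0.285, 0.959, -0.0], [0.0, -0.001, -1.0]]
contact_force: [-0.0, 0.5, -1.3]
opening: 0.0868
gripper_force: 0.0
```

>>> drive_tool:
  deltas:
    - [-1,-1,0,0]
    - [-1,-1,0,0]
    - [-1,-1,0,0]
    - [-1,-1,0,0]
    - [-1,-1,0,0]
    - [-1,-1,0,0]
    - [-1,-1,0,0]
    - [-1,-1,0,0]
    - [-1,-1,0,0]
    - [-1,-1,0,0]

```text
clock: 1.82
ee_pos: [0.5508, 0.0956, 0.3223]
eef_rot: [[-0.959, 0.285, -0.001], [0.285, 0.959, 0.0], [0.001, -0.0, -1.0]]
contact_force: [0.9, 0.2, 1.2]
opening: 0.0865
gripper_force: 0.0
```

>>> drive_tool:
  deltas:
    - [-0.1,-1,0,0]
    - [-0.1,-1,0,0]
    - [-0.1,-1,0,0]
    - [-0.1,-1,0,0]
    - [-0.1,-1,0,0]
    - [-0.1,-1,0,0]
    - [-0.1,-1,0,0]
    - [-0.1,-1,0,0]
    - [-0.1,-1,0,0]
    - [-0.1,-1,0,0]

```text
clock: 2.65
ee_pos: [0.5026, -0.1506, 0.3223]
eef_rot: [[-0.959, 0.285, -0.001], [0.285, 0.959, 0.0], [0.001, 0.0, -1.0]]
contact_force: [0.8, 0.3, 0.6]
opening: 0.087
gripper_force: 0.0
```

>>> drive_tool:
  deltas:
    - [-0.1,-1,0,0]
    - [-0.1,-1,0,0]
    - [-0.1,-1,0,0]
    - [-0.1,-1,0,0]
    - [-0.1,-1,0,0]
    - [-0.1,-1,0,0]
    - [0,0,0,0.12]
    - [0,0,0,0.12]
    - [0,0,0,0.12]
    - [0,0,0,0.12]

```text
clock: 3.48
ee_pos: [0.4745, -0.2977, 0.3221]
eef_rot: [[-0.714, 0.7, -0.001], [0.7, 0.714, 0.001], [0.001, 0.0, -1.0]]
contact_force: [-0.1, -0.4, -0.1]
opening: 0.0867
gripper_force: 0.0
```

>>> drive_tool:
  deltas:
    - [0,0,0,0.12]
    - [0,0,0,0.12]
    - [0,0,0,0.12]
    - [0,0,0,0.12]
    - [0,0,0,0.12]
    - [0,0,0,0.12]
    - [0,0,0,0.12]
    - [0,0,0,0.12]
    - [0,0,0,0.12]
    - [0,0,0,0.12]

```text
clock: 4.32
ee_pos: [0.4746, -0.2974, 0.3222]
eef_rot: [[0.393, 0.92, -0.001], [0.92, -0.393, 0.001], [0.0, -0.001, -1.0]]
contact_force: [-0.3, -0.6, -0.2]
opening: 0.0873
gripper_force: 0.0
```

>>> drive_tool:
  deltas:
    - [0,0,0,0.12]
    - [0,0,0,0.12]
    - [0,0,0,0.12]
    - [0,0,0,0.12]
    - [0,0,0,0.12]
    - [0,0,0,0.12]
    - [0,0,0,0.12]
    - [0,0,0,0.12]
    - [0,0,0,0.12]
    - [0,0,0,0.12]

```text
clock: 5.15
ee_pos: [0.4746, -0.2973, 0.3222]
eef_rot: [[0.999, -0.033, -0.001], [-0.033, -0.999, 0.001], [-0.001, -0.001, -1.0]]
contact_force: [0.2, -0.4, 0.3]
opening: 0.0871
gripper_force: 0.0
```

>>> drive_tool:
  deltas:
    - [0,0,0,0.107]
    - [0,0,0,0.107]
    - [0,0,0,0.107]
    - [0,0,0,0.105]
    - [0.22,0.74,1,0]
    - [0,0.74,1,0]
    - [0,0,1,0]
    - [0,0,1,0]
    - [0,0,1,0]
    - [0,0,0,0]

```text
clock: 5.98
ee_pos: [0.4606, -0.3305, 0.1925]
eef_rot: [[0.899, -0.438, -0.008], [-0.438, -0.899, 0.008], [-0.011, -0.004, -1.0]]
contact_force: [-0.6, 0.2, -0.4]
opening: 0.087
gripper_force: 0.0
```

```bash
python3 - <<'E'
from h import *
np.set_printoptions(precision=4,suppress=True)
s=read_state();i=camera_info('wrist');im=camera('wrist');cv2.imwrite('pics/w1.png',im[:,:,::-1])
print(s['ee_pos'],s['eef_rot'],i)
g=np.array([.463,-.333,.085]);d=np.array([.8965,-.4431,0])
for k in (-.058,0,.042,.158): print(k,proj('wrist',g+k*d,i))
E
```

```text
[ 0.4606 -0.3305  0.1925] [[ 0.8988 -0.4383 -0.008 ]
 [-0.4383 -0.8988  0.0084]
 [-0.0109 -0.0041 -0.9999]] {'fx': 312.8153390205455, 'fy': 312.8153390205455, 'cx': 280.4926889823132, 'cy': 208.09789226804145, 'extrinsics': array([[-0.4376, -0.8991, -0.0052, -0.0939],
       [-0.8685,  0.4212,  0.2612,  0.5137],
       [-0.2326,  0.1188, -0.9653,  0.5066],
       [ 0.    ,  0.    ,  0.    ,  1.    ]])}
-0.058 [282.7244 261.0156]
0 [283.2427 200.7353]
0.042 [283.6548 152.8022]
0.158 [284.9922  -2.737 ]
```

View pics/w1.png

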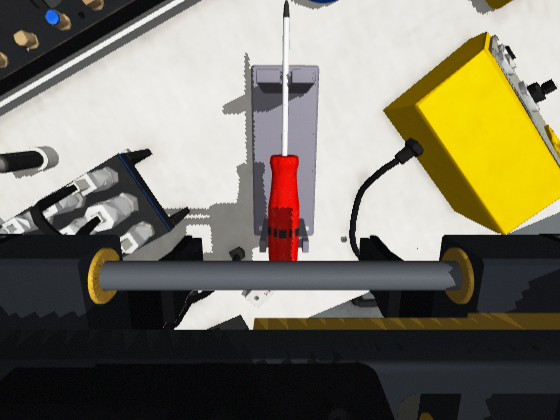

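>>> drive_tool:
  deltas:
    - [-0.18,0,1,0]
    - [0,0,1,0]
    - [0,0,1,0]
    - [0,0,1,0]
    - [0,0,0.8,0]
    - [0,0,0.44,0]
    - [0,0,0,0]
    - [0,0,0,0]

```text
clock: 6.7
ee_pos: [0.4603, -0.3319, 0.0674]
eef_rot: [[0.899, -0.438, 0.001], [-0.438, -0.899, -0.001], [0.001, 0.001, -1.0]]
contact_force: [0.3, -0.2, 0.6]
opening: 0.087
gripper_force: 0.0
```

>>> drive_tool:
  deltas:
    - [0,0,0,0]
    - [0,0,0,0]
    - [0,0,0,0]
    - [0,0,0,0]
    - [0,0,0,0]
    - [0,0,0,0]
    - [0,0,0,0]
    - [0,0,0,0]
  jaw: 0
  force: 40

```text
clock: 7.37
ee_pos: [0.4596, -0.3313, 0.0666]
eef_rot: [[0.899, -0.438, -0.0], [-0.438, -0.899, -0.0], [-0.0, 0.0, -1.0]]
contact_force: [0.2, 0.4, 0.6]
opening: 0.0415
gripper_force: 0.0
```

>>> drive_tool:
  deltas:
    - [0,0,0,0]
    - [0,0,0,0]
    - [0,0,0,0]
    - [0,0,0,0]
    - [0,0,0,0]
    - [0,0,0,0]

```text
clock: 7.87
ee_pos: [0.4595, -0.3313, 0.0665]
eef_rot: [[0.899, -0.438, -0.0], [-0.438, -0.899, 0.0], [-0.0, -0.0, -1.0]]
contact_force: [0.3, -0.1, -0.6]
opening: 0.0256
gripper_force: 39.6
```

>>> drive_tool:
  deltas:
    - [0,0,-0.2,0]
    - [0,0,-0.4,0]
    - [0,0,-0.6,0]
    - [0,0,-0.8,0]
    - [0,0,-1,0]
    - [0,0,-1,0]
    - [0,0,-1,0]
    - [0,0,-1,0]
    - [0,0,-0.6,0]
    - [0,0,0,0]

```text
clock: 8.7
ee_pos: [0.4614, -0.333, 0.2364]
eef_rot: [[0.899, -0.438, 0.006], [-0.438, -0.899, -0.007], [0.009, 0.003, -1.0]]
contact_force: [-0.3, -0.4, -0.5]
opening: 0.0259
gripper_force: 39.6
```

```bash
python3 - <<'E'
from h import *
np.set_printoptions(precision=1,suppress=True)
a=cv2.imread('pics/side0.png');b=cv2.imread('pics/top0.png')
# corridor bottom (z=.13) and grid drawn in both
for im,n in((a,'side'),(b,'top')): im[:]=im
r=lambda im,x,y,w,h,k:cv2.resize(im[y:y+h,x:x+w],None,fx=k,fy=k,interpolation=cv2.INTER_CUBIC)
A=r(a,160,130,200,150,4);B=r(b,145,165,100,130,4)
for (im,n,x0,y0) in((A,'side',160,130),(B,'top',145,165)):
    for z,c in((.13,(0,255,0)),(.08,(255,0,255))):
        P=np.array([(proj(n,(x,y,z))-[x0,y0])*4+1.5 for x,y in((.44,.145),(.56,.145),(.56,.225),(.44,.225))]).astype(int)
        cv2.polylines(im,[P],True,c,1)
cv2.imwrite('pics/c2.png',A);cv2.imwrite('pics/c3.png',B)
E
```

```text
(no output)
```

View pics/c2.png

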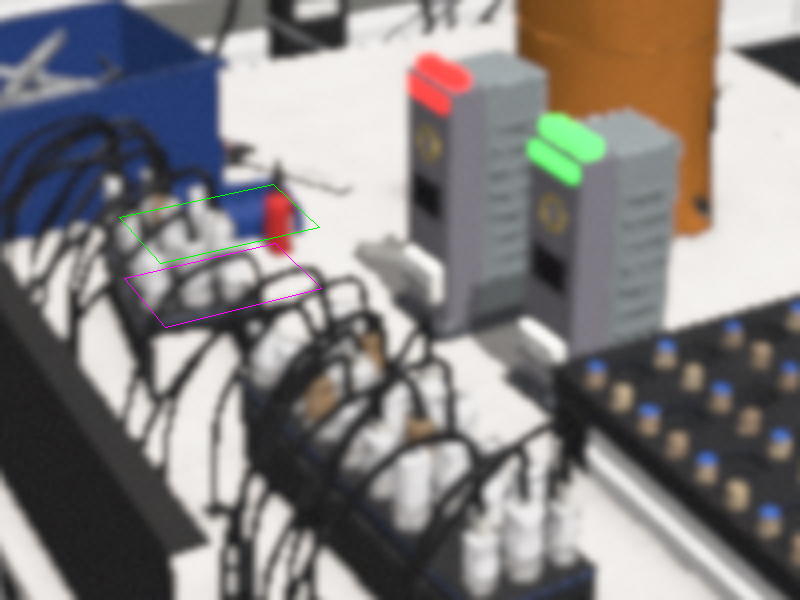

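>>> drive_tool:
  deltas:
    - [0,0,0,-0.113]
    - [0,0,0,-0.113]
    - [0,0,0,-0.113]
    - [0,0,0,-0.114]
    - [-0.1,-0.3,0,0]
    - [-0.2,-0.7,0,0]
    - [-0.2,-1,0,0]
    - [-0.2,-1,0,0]
    - [0,-1,0,0]
    - [0,-1,0,0]

```text
clock: 9.53
ee_pos: [0.4407, -0.2042, 0.2309]
eef_rot: [[1.0, -0.004, -0.002], [-0.004, -1.0, 0.001], [-0.002, -0.001, -1.0]]
contact_force: [-0.8, 0.3, -1.2]
opening: 0.0258
gripper_force: 39.6
```

>>> drive_tool:
  deltas:
    - [0,-1,0,0]
    - [0,-1,0,0]
    - [0,-1,0,0]
    - [0,-1,0,0]
    - [0,-1,0,0]
    - [0,-1,0,0]
    - [0,-1,0,0]
    - [0,-1,0,0]
    - [0,-1,0,0]
    - [0,-1,0,0]

```text
clock: 10.37
ee_pos: [0.4407, 0.0454, 0.2311]
eef_rot: [[1.0, -0.004, -0.001], [-0.004, -1.0, 0.0], [-0.001, -0.0, -1.0]]
contact_force: [0.9, 0.1, -0.1]
opening: 0.0261
gripper_force: 39.6
```

>>> drive_tool:
  deltas:
    - [0,-1,0,0]
    - [0,-1,0,0]
    - [0,-1,0,0]
    - [0,-1,0,0]
    - [0,-1,0,0]
    - [0,-0.5,0,0]
    - [0,-0.2,0,0]
    - [0,0,0,0]
    - [0,0,0,0]

```text
clock: 11.12
ee_pos: [0.4414, 0.1859, 0.2312]
eef_rot: [[1.0, -0.001, -0.001], [-0.001, -1.0, -0.001], [-0.001, 0.001, -1.0]]
contact_force: [0.3, 0.4, -1.9]
opening: 0.0258
gripper_force: 39.6
```

```bash
python3 - <<'E'
from h import *
np.set_printoptions(precision=4,suppress=True)
s=read_state();i=camera_info('wrist');im=camera('wrist');print(s['ee_pos'],s['eef_rot'],s['gripper_force'])
a=camera('side');cv2.imwrite('pics/s2.png',a[:,:,::-1]);cv2.imwrite('pics/t2.png',camera('top')[:,:,::-1]);cv2.imwrite('pics/w2.png',im[:,:,::-1])
print(camera_info('wrist')['extrinsics'].tolist())
w=cv2.copyMakeBorder(im[:,:,::-1],0,0,0,0,cv2.BORDER_CONSTANT)[:300]
s4=cv2.resize(a[120:250,170:320,::-1],None,fx=2.3,fy=2.3,interpolation=cv2.INTER_CUBIC)[:300,:240]
s4=cv2.resize(a[120:270,180:300,::-1],(240,300),interpolation=cv2.INTER_CUBIC)
cv2.imwrite('pics/c4.png',np.hstack([w,s4]))
E
```

```text
[0.4414 0.1859 0.2312] [[ 1.     -0.0008 -0.0011]
 [-0.0008 -1.     -0.0007]
 [-0.0011  0.0007 -1.    ]] 39.577640276402235
[[-0.0013723868021721314, -0.9999988439170948, -0.0006547663246806858, 0.18698118311477854], [-0.9680918441572599, 0.0011645179934783856, 0.250592947175373, 0.39474037240436943], [-0.250591894981984, 0.0009777843921730878, -0.9680923231319529, 0.5090513096403666], [0.0, 0.0, 0.0, 1.0]]
```

View pics/c4.png

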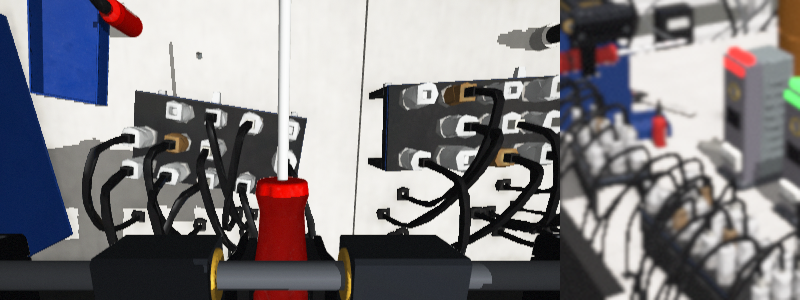

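```bash
python3 - <<'E'
from h import *
for n in('side','top'):
  for k in (0,.042,.158): print(n,k,proj(n,(.4414+k,.1859,.25)))
a=cv2.imread('pics/s2.png')[60:210,160:310];b=cv2.imread('pics/t2.png')[130:280,150:300]
r=lambda m:cv2.resize(m,None,fx=2.6,fy=2.6,interpolation=cv2.INTER_CUBIC)
cv2.imwrite('pics/c5.png',np.hstack([r(a),r(b)]))
E
```

```text
side 0 [191.51083398 149.10349355]
side 0.042 [206.34200309 146.4453785 ]
side 0.158 [245.05019332 139.50790634]
top 0 [203.50743726 254.96088118]
top 0.042 [204.05180259 240.56279241]
top 0.158 [205.53260884 201.39648431]
```

View pics/c5.png

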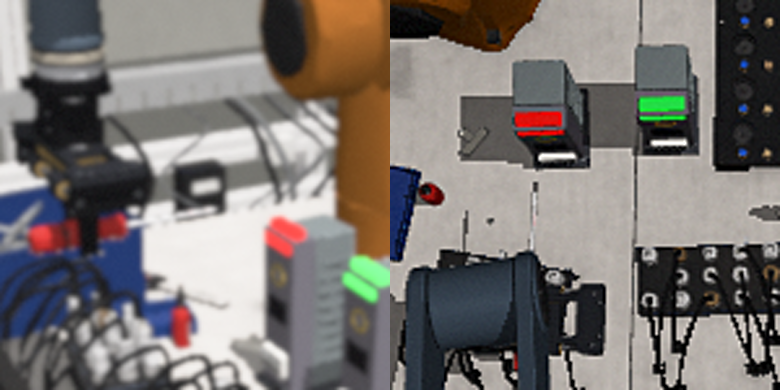

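```bash
python3 - <<'E'
from h import *
np.set_printoptions(precision=3,suppress=True)
for l,wu,wv in (('corner',305,117),('TLcorner',135,92),('conn',253,122),('conn2',290,160)):
  for z in (.03,.05,.07,.09,.11,.13):
    p=ray('wrist',wu,wv,z); print(l,z,p,proj('top',p),proj('side',p))
b=cv2.imread('pics/top0.png')[210:290,150:240];a=cv2.imread('pics/side0.png')[150:230,170:260]
r=lambda m:cv2.resize(m,None,fx=4.4,fy=4.4,interpolation=cv2.INTER_CUBIC)
cv2.imwrite('pics/c6.png',np.hstack([r(b),r(a)]))
E
```

```text
corner 0.03 [0.521 0.159 0.03 ] [222.746 235.238] [226.265 217.748]
corner 0.05 [0.52 0.16 0.05] [221.564 234.824] [225.61  211.671]
corner 0.07 [0.52  0.162 0.07 ] [220.354 234.4  ] [224.946 205.509]
corner 0.09 [0.519 0.163 0.09 ] [219.116 233.967] [224.272 199.258]
corner 0.11 [0.518 0.165 0.11 ] [217.849 233.523] [223.588 192.918]
corner 0.13 [0.518 0.166 0.13 ] [216.552 233.069] [222.894 186.485]
TLcorner 0.03 [0.547 0.346 0.03 ] [167.251 226.537] [210.271 189.956]
TLcorner 0.05 [0.545 0.337 0.05 ] [168.52  226.508] [210.376 185.684]
TLcorner 0.07 [0.543 0.328 0.07 ] [169.817 226.478] [210.485 181.308]
TLcorner 0.09 [0.541 0.319 0.09 ] [171.145 226.447] [210.596 176.824]
TLcorner 0.11 [0.539 0.311 0.11 ] [172.505 226.416] [210.709 172.228]
TLcorner 0.13 [0.537 0.302 0.13 ] [173.897 226.384] [210.826 167.516]
conn 0.03 [0.516 0.217 0.03 ] [205.276 236.572] [216.755 209.461]
conn 0.05 [0.515 0.215 0.05 ] [204.866 236.099] [216.565 203.947]
conn 0.07 [0.515 0.214 0.07 ] [204.446 235.615] [216.371 198.339]
conn 0.09 [0.515 0.212 0.09 ] [204.017 235.119] [216.174 192.633]
conn 0.11 [0.514 0.21  0.11 ] [203.577 234.613] [215.974 186.828]
conn 0.13 [0.514 0.209 0.13 ] [203.127 234.094] [215.77  180.921]
conn2 0.03 [0.473 0.175 0.03 ] [217.339 249.443] [208.918 219.087]
conn2 0.05 [0.475 0.176 0.05 ] [216.392 248.397] [209.102 212.907]
conn2 0.07 [0.477 0.176 0.07 ] [215.424 247.327] [209.288 206.643]
conn2 0.09 [0.479 0.177 0.09 ] [214.433 246.233] [209.477 200.294]
conn2 0.11 [0.481 0.178 0.11 ] [213.419 245.113] [209.668 193.858]
conn2 0.13 [0.483 0.178 0.13 ] [212.382 243.968] [209.862 187.333]
```

View pics/c6.png

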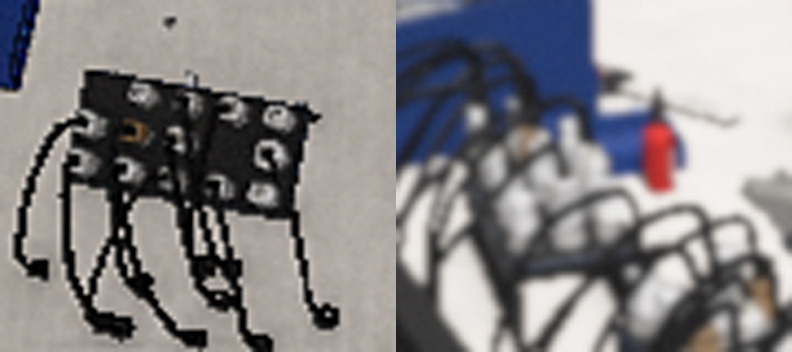

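>>> drive_tool:
  deltas:
    - [0.6,0,0,0]
    - [0.7,0,0,0]
    - [0.44,0,0.3,0]
    - [0,0,0.5,0]
    - [0,0,0.5,0]
    - [0,0,0.5,0]
    - [0,0,0,0]

```text
clock: 11.85
ee_pos: [0.4838, 0.1851, 0.1838]
eef_rot: [[1.0, -0.002, -0.006], [-0.002, -1.0, -0.001], [-0.006, 0.001, -1.0]]
contact_force: [0.1, 0.1, -0.4]
opening: 0.0257
gripper_force: 39.6
```

>>> drive_tool:
  deltas:
    - [0,0,0.3,0]
    - [0,0,0.3,0]
    - [0,0,0.3,0]
    - [0,0,0.3,0]
    - [0,0,0,0]

```text
clock: 12.27
ee_pos: [0.4847, 0.186, 0.1551]
eef_rot: [[1.0, -0.0, -0.003], [-0.0, -1.0, -0.0], [-0.003, 0.0, -1.0]]
contact_force: [1.0, -0.5, -0.5]
opening: 0.0256
gripper_force: 39.6
```

>>> drive_tool:
  deltas:
    - [0,0,0.3,0]
    - [0,0,0.3,0]
    - [0,0,0.2,0]
    - [0,0,0,0]
    - [0,0,0,0]

```text
clock: 12.68
ee_pos: [0.4854, 0.1862, 0.1361]
eef_rot: [[1.0, -0.0, -0.001], [-0.0, -1.0, -0.0], [-0.001, 0.0, -1.0]]
contact_force: [-0.0, 0.7, -1.1]
opening: 0.0258
gripper_force: 39.6
```

```bash
python3 - <<'E'
from h import *
np.set_printoptions(precision=4,suppress=True)
s=read_state();print(s['ee_pos'],s['eef_rot'],s['contact_force'])
for n in('side','top'):
  a=np.mean([camera(n)[:,:,::-1].astype(float) for _ in range(4)],0).astype(np.uint8);cv2.imwrite(f'pics/{n}3.png',a)
  e=s['ee_pos']
  print(n,'tip pred',proj(n,(e[0]+.158,e[1],e[2]+.0187)),'hole',proj(n,(.670,.185,.155)))
  h=cv2.cvtColor(a,cv2.COLOR_BGR2HSV)
  m=cv2.inRange(h,(18,70,40),(35,255,255))
  k,_,st,ce=cv2.connectedComponentsWithStats(m)
  u,v=proj(n,(.670,.185,.155))
  for j in range(1,k):
    if abs(ce[j][0]-u)<60 and abs(ce[j][1]-v)<30: print(' yellow',st[j],ce[j])
a=cv2.imread('pics/side3.png')[130:200,215:315];b=cv2.imread('pics/top3.png')[160:230,170:270]
r=lambda m:cv2.resize(m,None,fx=8,fy=8,interpolation=cv2.INTER_CUBIC)[:, :800]
cv2.imwrite('pics/c7.png',cv2.resize(np.vstack([r(a),r(b)]),(430,600),interpolation=cv2.INTER_AREA) if 0 else np.hstack([cv2.resize(a,(400,280),interpolation=cv2.INTER_CUBIC),cv2.resize(b,(400,280),interpolation=cv2.INTER_CUBIC)]))
E
```

```text
[0.4854 0.1862 0.1361] [[ 1.     -0.0001 -0.0009]
 [-0.0001 -1.     -0.0002]
 [-0.0009  0.0002 -1.    ]] [-0.0171  0.673  -1.0753]
side tip pred [258.9111 167.511 ] hole [266.9891 165.924 ]
 yellow [208 152  11   3  26] [213.4615 153.0385]
 yellow [297 157   7   3   7] [300.     157.5714]
 yellow [264 162   6   8  21] [267.1429 165.2381]
 yellow [295 179   6   9  27] [297.2593 182.8519]
top tip pred [210.5659 192.4417] hole [211.2365 184.1396]
 yellow [252 177   8   2   8] [255.5   177.875]
 yellow [206 183   8   2   9] [209.2222 183.5556]
```

View pics/c7.png

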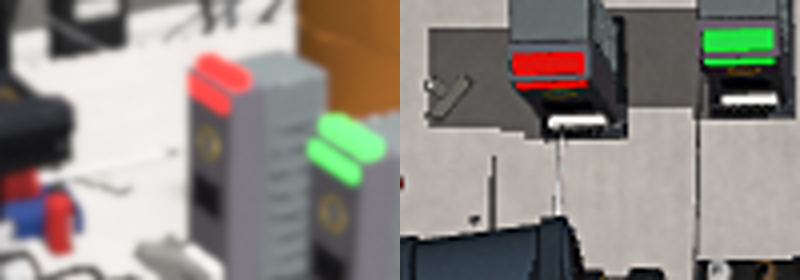

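>>> drive_tool:
  deltas:
    - [0.15,-0.04,-0.06,0]
    - [0.15,0,0,0]
    - [0.15,0,0,0]
    - [0.15,0,0,0]
    - [0.1,0,0,0]
    - [0.05,0,0,0]
    - [0,0,0,0]

```text
clock: 13.67
ee_pos: [0.5049, 0.1872, 0.138]
eef_rot: [[1.0, -0.0, 0.0], [-0.0, -1.0, 0.0], [0.0, -0.0, -1.0]]
contact_force: [0.1, -0.2, -1.6]
opening: 0.0259
gripper_force: 39.6
```

>>> drive_tool:
  deltas:
    - [0.05,0,0,0]
    - [0.05,0,0,0]
    - [0.05,0,0,0]
    - [0.05,0,0,0]
    - [0,0,0,0]

```text
clock: 14.08
ee_pos: [0.5098, 0.1872, 0.1381]
eef_rot: [[1.0, -0.0, 0.0], [-0.0, -1.0, 0.0], [0.0, -0.0, -1.0]]
contact_force: [0.8, 0.2, -0.7]
opening: 0.0257
gripper_force: 39.6
```

>>> drive_tool:
  deltas:
    - [0.05,0,0,0]
    - [0.05,0,0,0]
    - [0.05,0,0,0]
    - [0.05,0,0,0]
    - [0,0,0,0]

```text
clock: 14.5
ee_pos: [0.5149, 0.1872, 0.1381]
eef_rot: [[1.0, -0.0, 0.001], [-0.0, -1.0, 0.0], [0.001, -0.0, -1.0]]
contact_force: [0.6, -0.1, -0.3]
opening: 0.0254
gripper_force: 39.6
```

```bash
python3 - <<'E'
from h import *
s=read_state();print(s['ee_pos'],s['contact_force'])
A=[]
for n,x,y in(('side',215,130),('top',170,160)):
  a=camera(n)[:,:,::-1];cv2.imwrite(f'pics/{n}4.png',a);A.append(cv2.resize(a[y:y+70,x:x+100],(400,280),interpolation=cv2.INTER_CUBIC))
  e=s['ee_pos'];print(n,'tip pred',proj(n,(e[0]+.158,e[1],e[2]+.0187)))
cv2.imwrite('pics/c8.png',np.hstack(A))
E
```

```text
[0.51488267 0.1872172  0.1381031 ] [ 0.61779394 -0.09140898 -0.25012751]
side tip pred [267.48715749 164.91815165]
top tip pred [210.48464578 183.12074481]
```

View pics/c8.png

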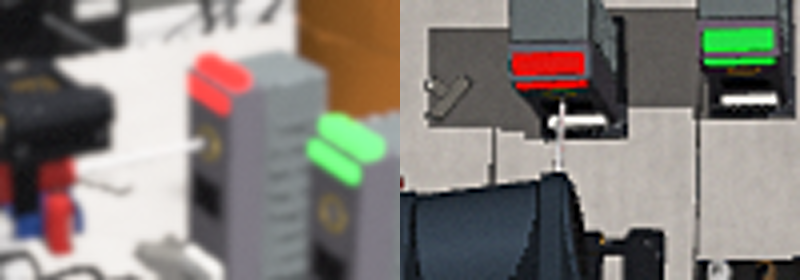

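>>> drive_tool:
  deltas:
    - [0.05,0,0,0]
    - [0.05,0,0,0]
    - [0.05,0,0,0]
    - [0.05,0,0,0]
    - [0,0,0,0]

```text
clock: 15.02
ee_pos: [0.5199, 0.1872, 0.1381]
eef_rot: [[1.0, -0.0, 0.001], [-0.0, -1.0, 0.0], [0.001, -0.0, -1.0]]
contact_force: [-0.3, -0.1, -0.1]
opening: 0.0258
gripper_force: 39.6
```

>>> drive_tool:
  deltas:
    - [0.05,0,0,0]
    - [0.05,0,0,0]
    - [0.05,0,0,0]
    - [0.05,0,0,0]
    - [0,0,0,0]

```text
clock: 15.43
ee_pos: [0.5249, 0.1872, 0.1381]
eef_rot: [[1.0, -0.0, 0.001], [-0.0, -1.0, 0.0], [0.001, -0.0, -1.0]]
contact_force: [0.2, 0.1, -0.7]
opening: 0.0258
gripper_force: 39.6
```

>>> drive_tool:
  deltas:
    - [0.05,0,0,0]
    - [0.05,0,0,0]
    - [0.05,0,0,0]
    - [0.05,0,0,0]
    - [0,0,0,0]

```text
clock: 15.85
ee_pos: [0.5299, 0.1872, 0.1381]
eef_rot: [[1.0, -0.0, 0.001], [-0.0, -1.0, 0.0], [0.001, -0.0, -1.0]]
contact_force: [0.4, 0.5, -0.6]
opening: 0.0259
gripper_force: 39.6
```

>>> drive_tool:
  deltas:
    - [0.05,0,0,0]
    - [0.05,0,0,0]
    - [0.05,0,0,0]
    - [0,0,0,0]
    - [0,0,0,0]

```text
clock: 16.27
ee_pos: [0.5328, 0.1872, 0.1379]
eef_rot: [[1.0, -0.0, -0.001], [-0.0, -1.0, -0.0], [-0.001, 0.0, -1.0]]
contact_force: [-1.8, 1.2, -0.8]
opening: 0.0255
gripper_force: 39.6
```

>>> drive_tool:
  deltas:
    - [0.04,0,0,0]
    - [0.04,0,0,0]
    - [0,0,0,0]
    - [0,0,0,0]

```text
clock: 16.6
ee_pos: [0.5344, 0.1872, 0.1378]
eef_rot: [[1.0, -0.0, -0.002], [-0.0, -1.0, -0.0], [-0.002, 0.0, -1.0]]
contact_force: [-2.9, 0.6, -0.9]
opening: 0.0257
gripper_force: 39.6
```

>>> drive_tool:
  deltas:
    - [0.04,0,0,0]
    - [0.04,0,0,0]
    - [0,0,0,0]
    - [0,0,0,0]

```text
clock: 16.93
ee_pos: [0.5367, 0.1872, 0.1379]
eef_rot: [[1.0, -0.0, -0.001], [-0.0, -1.0, -0.0], [-0.001, 0.0, -1.0]]
contact_force: [-3.9, 0.4, -0.9]
opening: 0.0259
gripper_force: 39.6
```

>>> drive_tool:
  deltas:
    - [0.04,0,0,0]
    - [0.04,0,0,0]
    - [0,0,0,0]
    - [0,0,0,0]

```text
clock: 17.27
ee_pos: [0.5388, 0.1872, 0.1379]
eef_rot: [[1.0, -0.0, -0.001], [-0.0, -1.0, -0.0], [-0.001, 0.0, -1.0]]
contact_force: [-4.6, 0.1, -0.2]
opening: 0.0258
gripper_force: 39.6
```

>>> drive_tool:
  deltas:
    - [0.03,0,0,0]
    - [0.03,0,0,0]
    - [0,0,0,0]
    - [0,0,0,0]

```text
clock: 17.6
ee_pos: [0.54, 0.1872, 0.1378]
eef_rot: [[1.0, -0.0, -0.002], [-0.0, -1.0, -0.0], [-0.002, 0.0, -1.0]]
contact_force: [-5.1, 1.1, -1.1]
opening: 0.0253
gripper_force: 39.6
```

>>> drive_tool:
  deltas:
    - [0.03,0,0,0]
    - [0,0,0,0]
    - [0,0,0,0]
    - [0,0,0,0]

```text
clock: 17.93
ee_pos: [0.5405, 0.1872, 0.1378]
eef_rot: [[1.0, -0.0, -0.002], [-0.0, -1.0, -0.0], [-0.002, 0.0, -1.0]]
contact_force: [-7.2, 0.4, -0.5]
opening: 0.0255
gripper_force: 39.6
```

>>> drive_tool:
  deltas:
    - [0.02,0,0,0]
    - [0,0,0,0]
    - [0,0,0,0]
    - [0,0,0,0]
    - [0,0,0,0]
    - [0,0,0,0]
    - [0,0,0,0]
    - [0,0,0,0]
    - [0,0,0,0]
    - [0,0,0,0]

```text
clock: 18.77
ee_pos: [0.5408, 0.1872, 0.1377]
eef_rot: [[1.0, -0.0, -0.002], [-0.0, -1.0, -0.0], [-0.002, 0.0, -1.0]]
contact_force: [-6.1, 0.8, -0.2]
opening: 0.0256
gripper_force: 39.6
```

>>> drive_tool:
  deltas:
    - [0,0,0,0]
    - [0,0,0,0]
    - [0,0,0,0]
    - [0,0,0,0]
    - [0,0,0,0]
    - [0,0,0,0]
    - [0,0,0,0]
    - [0,0,0,0]
    - [0,0,0,0]
    - [0,0,0,0]

```text
clock: 19.6
ee_pos: [0.5408, 0.1872, 0.1378]
eef_rot: [[1.0, -0.0, -0.002], [-0.0, -1.0, -0.0], [-0.002, 0.0, -1.0]]
contact_force: [-6.4, -0.0, -0.8]
opening: 0.0256
gripper_force: 39.6
```

>>> drive_tool:
  deltas:
    - [0,0,0,0]
    - [0,0,0,0]
    - [0,0,0,0]
    - [0,0,0,0]
    - [0,0,0,0]
    - [0,0,0,0]
    - [0,0,0,0]
    - [0,0,0,0]
    - [0,0,0,0]
    - [0,0,0,0]

```text
clock: 20.43
ee_pos: [0.5408, 0.1872, 0.1378]
eef_rot: [[1.0, -0.0, -0.002], [-0.0, -1.0, -0.0], [-0.002, 0.0, -1.0]]
contact_force: [-6.6, 0.7, -1.4]
opening: 0.0257
gripper_force: 39.6
```

```bash
python3 -c "
from station import *
print(hand_in())"
```

```text
the job is handed in; nothing more can be done
None
```

I handed the job in with the screwdriver still gripped (about 40 N) and holding the red-bar unit's reset button about 7–8 mm in, at 6–7 N, for over 2.5 s; no verdict came back, and travel is inferred from arm position and force, as the joint can't be read directly.

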